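# Make up two cage-marking kits on their boards

### The arm

A 6-joint arm with a two-finger parallel gripper is mounted at the origin on a cart in front of the work surface, level with it; the furniture and walls round the work are solid. World frame = base frame: x ahead of the robot, y to its left, z up, the work surface at z = 0. Lengths are in m, angles in degrees, forces in N, time in s.
With the tool pointing down it reaches from about 0.4 to 0.825 m from the base axis. Payload 7 kg.
Tool frame: the origin (TCP) lies at the centre of the arm's flange, where the gripper is bolted on; the fingertips stand 178 mm ahead of it and the grasp point (between the pads) lies 159 mm ahead of it (r.tips_ahead is the z of the fingertips in the tool frame, in m); z points along the fingers, y is the line along which they close (so a half turn about z gives the same grasp; the last joint's range is limited). The gripper opens to 88 mm and grips with 3 to 60 N. Pads are 19 mm wide; open, the fingers measure 130 mm over their backs; the gripper's body (78 mm by 193 mm) begins 47 mm behind the grasp point.
Start: joints at [88.413, 20.546, 0.682, 0, -70.136, -16.507], TCP at [0.21, 0.642, 0.405] pointing down, gripper open.
Joint ranges: [-176.03, 176.03], [-82.01, 121.73], [-58.28, 71.71], [-173.87, 95.51], [-174.79, -0.11], [-173.66, 173.66]. Speed limits (degrees/s): [136.94, 136.94, 172.46, 180, 180, 180].

### API

Orientations are given as [roll, pitch, yaw] about the fixed x, y, z axes, in that order (R = Rz(yaw) Ry(pitch) Rx(roll)).
In Python, from plant import r gives the robot as it stands. The module is installed in compiled form; this text tells all that it offers.
- The arm moves only by the shell command python3 -m pendant 'ROWS' [FORCE]. ROWS is JSON, a list that holds one entry, the list of rows, each a list of 7 numbers: the shift along the tool's x, y, z in m, then the turn, a rotation vector about the tool's x, y, z in degrees, then the gripper command: -1 is shut, 1 is fully open, values between are in proportion. A call has 1 to 5 rows; each row is the pose to reach, as a shift and turn from the pose commanded when the call began, along the tool's axes at that moment; what a row does not reach only later rows make up. A row lasts 1/10 s, in which the tool goes at most 50 mm and 8.59 degrees, less where a joint would pass 70% of its speed; a pose out of reach is approached as far as the arm can. A call with a gripper value outside its range is refused whole. The fingers move at their own pace and stop on an object; FORCE is the grip in N (left out, the last holds). Time passes only in rows, so rows that repeat a pose let the fingers close. It gives the time, the measured TCP pose, the force, the opening and the grip force at its end, in the units of the state.
- r.get_state(): the state, without advancing time (a new reading comes with each control period).
- r.capture(name): name is "scene" or "side" or "wrist"; returns the picture (384x512x3 uint8, red, green, blue); there is no depth.
- r.camera_params(name): a dict with "fx", "fy", "cx", "cy" (pixels), "dist_coeffs" ([k1, k2, p1, p2, k3] as OpenCV has them; the pictures are not rectified), "R" (3x3) and "t" (3): a world point X has camera coordinates R X + t. Camera axes: x right, y down, z forward; pixel columns grow to the right and rows downward; lengths in m; the calibration is good to about 2 mm. A picture is of the moment at which its call begins: read the wrist's pose just before it. camera_params takes no time and is no camera call; for the wrist camera it gives the pose at the moment of the call.
- r.close_job(): hands the job in; it is judged then, once.
The state is a dict: "time_s": time; "joints": joint angles; "qd": joint speeds; "joint_torque": joint torques, N m; "tcp_pos": TCP position; "eef_rot": TCP orientation; "contact_force": force on the tool from outside, world axes, zero at the start; "moment": the same for the moment, N m; "gripper_width": finger opening in m; "gripper_force": force on a finger pad.
Only numpy, scipy, OpenCV 4.12 (cv2) and the standard library are available. Lean on these libraries where they do the work, as an engineer would, in place of code of your own. Each camera call takes 0.05 s, during which the arm holds its last target. There are 200 camera calls.

### The job

Make up the two cage-marking kits. The blue board gets the green tape roll and the red marker; the white board gets the yellow tape roll, the blue marker and the timer. Lay each thing flat on the outline of its own shape, centred and in line with the outline (display of the timer up; either end may point either way), let go of everything and leave the green marker where it lies.

Things in the scene. Friction and masses are not known exactly. Their poses are not given: they have to be found in the camera images.
- white_board: White kit board, fixed, 240 (x) by 180 (y) by 8 mm; origin: centre of its underside, z up. Flat grey outlines on its flat top (no recess), centres in board x, y: round, for the yellow tape, at +55, +40 mm; nearly square (78 along x by 70), for the timer with its 70 mm side along board x, at -55, +40; bar (140 by 22) along x, for the blue marker, at 0, -55.
- blue_board: Blue kit board, fixed, 240 (x) by 180 (y) by 8 mm; origin: centre of its underside, z up. Flat white outlines on its flat top (no recess), centres in board x, y: round, for the green tape, at 0, +40 mm; bar (140 by 22 mm) along x, for the red marker, at 0, -55 mm.
- red_marker_center (a point): Marker pen with a red cap and white barrel, lying flat on the worktop; 132 mm long, 14 mm wide, 14 mm high, 14 g. Point: its centre, 7 mm above what it lies on. Its y axis runs along its length. Belongs on the bar of the blue board.
- blue_marker_center (a point): Marker pen with a blue cap and white barrel, lying flat on the worktop; 132 mm long, 14 mm wide, 14 mm high, 14 g. Point: its centre, 7 mm above what it lies on. Its y axis runs along its length. Belongs on the bar of the white board.
- green_marker_center (a point): Marker pen with a green cap and white barrel, lying flat on the worktop; 132 mm long, 14 mm wide, 14 mm high, 14 g. Point: its centre, 7 mm above what it lies on. Its y axis runs along its length. Spare: stays where it lies.
- green_tape_center (a point): Green label tape roll lying flat, 68 mm across, 19 high, 40 g; hole is solid: grasp across the outside. Point: its centre, 9.5 mm above what it lies on; z up. The tapes and timer lie side by side, as close as 5 mm in world y, with free room before and behind them (world x). Belongs on the blue board's round outline.
- yellow_tape_center (a point): Yellow label tape roll lying flat, 60 mm across, 19 high, 40 g; hole is solid: grasp across the outside. Point: its centre, 9.5 mm above what it lies on; z up. Belongs on the white board's round outline.
- timer_center (a point): White lab timer lying display up, 70 mm along its x, 62 mm along its y, 18 mm high, 70 g. Point: its centre, 9 mm above what it lies on; z up. Its x axis starts roughly along world y, so its 62 mm grasp is roughly along world x. Belongs on the nearly square outline of the white board.
Things that resemble listed ones, but are neither listed nor needed, are in the scene too. There is more than one size of the part that bears green_tape_center; the job needs the smallest.

How it is judged (in metres and radians):
At the end, for the whole second after the job is handed in: Each of the five things rests flat on its outline on its own board, centre within 12 mm along each board axis (height 4 mm), markers and timer within 0.25 rad of the outline's direction either way round, timer display up; the green marker is within 20 mm of its start (x of green_tape_center in the frame of blue_board between -0.012 and 0.012 m and y of green_tape_center in the frame of blue_board between 0.028 and 0.052 m and z of green_tape_center in the frame of blue_board between 0.0135 and 0.0215 m and angle between each of green_tape_center, yellow_tape_center, timer_center's own z axis and vertical below 0.15 rad and x of red_marker_center in the frame of blue_board between -0.012 and 0.012 m and y of red_marker_center in the frame of blue_board between -0.067 and -0.043 m and z of red_marker_center in the frame of blue_board between 0.011 and 0.019 m and angle between the y axis of red_marker_center and the x axis of blue_board, either way round below 0.25 rad and x of yellow_tape_center in the frame of white_board between 0.043 and 0.067 m and y of yellow_tape_center in the frame of white_board between 0.028 and 0.052 m and z of yellow_tape_center in the frame of white_board between 0.0135 and 0.0215 m and x of timer_center in the frame of white_board between -0.067 and -0.043 m and y of timer_center in the frame of white_board between 0.028 and 0.052 m and z of timer_center in the frame of white_board between 0.013 and 0.021 m and angle between the x axis of timer_center and the x axis of white_board, either way round below 0.25 rad and x of blue_marker_center in the frame of white_board between -0.012 and 0.012 m and y of blue_marker_center in the frame of white_board between -0.067 and -0.043 m and z of blue_marker_center in the frame of white_board between 0.011 and 0.019 m and angle between the y axis of blue_marker_center and the x axis of white_board, either way round below 0.25 rad and distance of green_marker_center from where it was at the start of the episode below 0.02 m); the robot touches nothing.
It fails at once if the green marker was disturbed (moved more than 20 mm) (distance of green_marker_center from where it was at the start of the episode above 0.02 m).
It also fails if it takes over 112 s, if anything falls off the work surface, if the arm or the gripper's body presses on something with over 40 N, if the wrist force passes 120 N, or if a joint passes its speed limit or range.

## Working session

There is one attempt and no reset: what is moved stays moved. The work goes in short steps, Python scripts to look and compute and a shell command to move; the robot and the scene stay as the last step left them, time stands still between calls to the robot, and variables do not carry over. Pictures are saved under pics/ and viewed, at most 14 in all, crops included, and the job is handed in when it is done.

```bash
mkdir -p pics
cat > h.py <<'E'
import numpy as np, cv2
from plant import r
def cam(n):
    p=r.camera_params(n)
    K=np.array([[p['fx'],0,p['cx']],[0,p['fy'],p['cy']],[0,0,1]]);return K,np.array(p['dist_coeffs']),np.array(p['R']),np.array(p['t'])
def ray(c,px,z):
    K,d,R,t=c
    u=cv2.undistortPoints(np.array(px,float).reshape(-1,1,2),K,d).reshape(-1,2)
    D=np.c_[u,np.ones(len(u))]@R; o=-R.T@t
    return o+D*((z-o[2])/D[:,2])[:,None]
def proj(c,X):
    K,d,R,t=c
    return cv2.projectPoints(np.array(X,float).reshape(-1,1,3),cv2.Rodrigues(R)[0],t,K,d)[0].reshape(-1,2)
def snap(n,f):
    c=cam(n); im=r.capture(n); cv2.imwrite(f'pics/{f}.png',im[:,:,::-1]); return c,im
E
python3 - <<'E'
from h import *
s=r.get_state();print({k:np.round(v,3) for k,v in s.items()})
ims=[]
for n in ['scene','side']:
    c,im=snap(n,n+'0'); print(n,-c[2].T@c[3],c[2][2])
    cv2.imwrite(f'pics/{n}0b.png',cv2.resize(im[:,:,::-1],(800,600)))
c,im=snap('wrist','wrist0');print(-c[2].T@c[3],c[2]);
E
```

```text
{'time_s': np.float64(0.0), 'joints': array([ 8.8412e+01,  2.0593e+01,  6.3300e-01, -1.9000e-02, -7.0135e+01,
       -1.6506e+01]), 'qd': array([-0.082,  0.074,  0.022, -0.001,  0.025,  0.093]), 'joint_torque': array([-0.0000e+00, -5.8273e+01,  2.9305e+01,  6.9970e+00,  7.0000e-03,
       -0.0000e+00]), 'tcp_pos': array([0.21 , 0.641, 0.404]), 'eef_rot': array([ 1.79903e+02, -1.00000e-02, -1.81010e+01]), 'contact_force': array([-0.769,  0.606,  0.579]), 'moment': array([-0.02 ,  0.008, -0.038]), 'gripper_force': np.float64(0.0), 'gripper_width': np.float64(0.088)}
scene [-0.06000572 -0.40951057  0.90716038] [ 0.57272808  0.34953098 -0.74149218]
side [ 0.65171811 -0.92450607  0.70888883] [-0.05975743  0.81191661 -0.58070688]
[0.27720094 0.61943938 0.3830639 ] [[-0.31155509 -0.95022628  0.00185811]
 [-0.91459664  0.30040234  0.27068694]
 [-0.25777203  0.08263447 -0.96266564]]
```

View pics/scene0b.png

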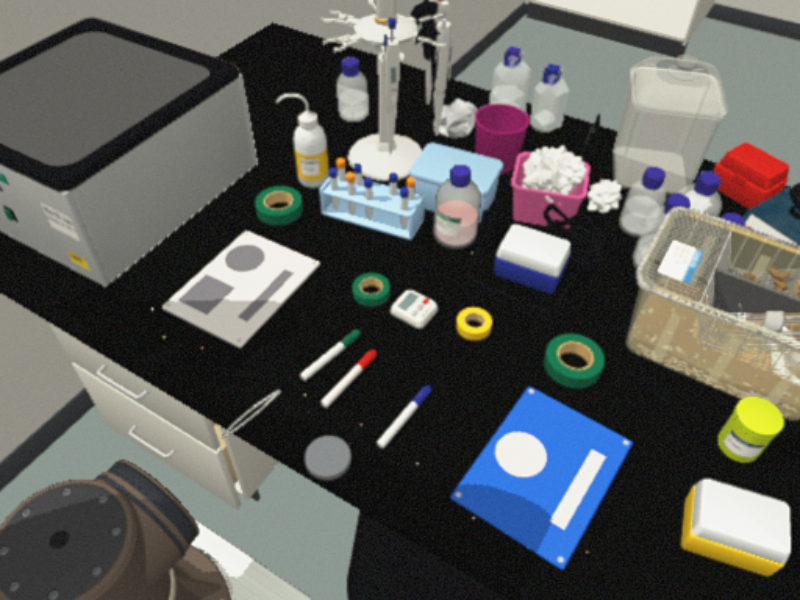

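View pics/side0b.png

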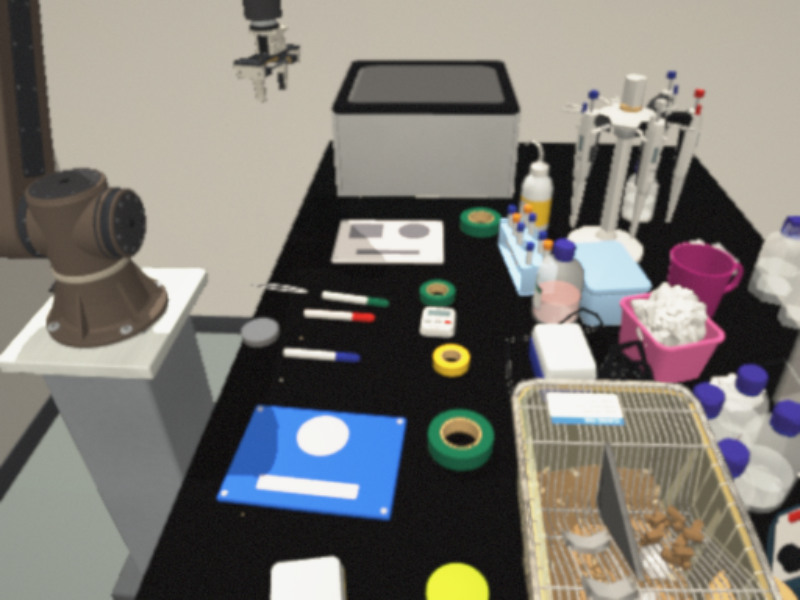

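The scene view (800x600 picture) shows the white board at (240,287), blue board at (545,475), small green tape at (371,289), timer at (414,308) and yellow tape at (474,322). The markers are green (330,355), red (350,378) and blue (404,415). The green rolls at (279,204) and (574,360) are larger decoys. The side view agrees.

```bash
cat > m.py <<'E'
from h import *
# windows in 800x600 coords: x0,y0,x1,y1
W={'scene':dict(green_tape=(345,265,391,312),timer=(388,285,442,332),yellow_tape=(450,300,500,345),red=(310,340,384,415),blue=(365,378,440,455),green=(290,322,368,386),
  b_round=(490,425,552,482),b_bar=(545,440,612,535),w_round=(218,240,270,277),w_sq=(174,270,237,318),w_bar=(235,265,298,325)),
 'side':dict(green_tape=(415,276,460,308),timer=(415,305,462,338),yellow_tape=(428,340,475,380),red=(295,303,380,328),blue=(275,342,365,367),green=(315,286,392,310),
  b_round=(288,410,360,462),b_bar=(245,465,370,505),w_round=(393,221,435,241),w_sq=(343,221,388,240),w_bar=(350,245,425,258))}
Z=dict(green_tape=.0095,timer=.009,yellow_tape=.0095,red=.007,blue=.007,green=.007)
def mask(k,im):
    hsv=cv2.cvtColor(im,cv2.COLOR_RGB2HSV);h,s,v=[hsv[:,:,i].astype(int) for i in range(3)]
    if k.startswith('b_'): return (s<110)&(v>150)
    if k.startswith('w_'): return (v<150)&(v>60)
    return v>60
for n in W:
    c=cam(n);im=cv2.cvtColor(cv2.imread(f'pics/{n}0.png'),cv2.COLOR_BGR2RGB)
    for k,w in W[n].items():
        x0,y0,x1,y1=[int(a*.64) for a in w]
        m=np.zeros(im.shape[:2],np.uint8);m[y0:y1,x0:x1]=mask(k,im)[y0:y1,x0:x1]
        N,L,S,_=cv2.connectedComponentsWithStats(m);i=1+S[1:,4].argmax()
        cs,_=cv2.findContours((L==i).astype(np.uint8),cv2.RETR_EXTERNAL,cv2.CHAIN_APPROX_NONE)
        g=np.zeros_like(m);cv2.drawContours(g,cs,-1,1,-1)
        ys,xs=np.nonzero(g);P=ray(c,np.c_[xs,ys],Z.get(k,.008))[:,:2]
        ctr=P.mean(0);(rc,sz,an)=cv2.minAreaRect((P*1000).astype(np.float32))
        e,V=np.linalg.eigh(np.cov(P.T));v=V[:,1]
        print(n,k,len(xs),'ctr',(ctr*1000).round(1),'rect',np.round(rc,1),np.round(sz,0),round(an,1),'pca',round(np.degrees(np.arctan2(v[1],v[0]))%180,1))
E
python3 m.py
```

```text
scene green_tape 432 ctr [645.5  75.7] rect [646.4  76.6] [83. 69.] 32.2 pca 32.4
scene timer 531 ctr [646.7 -15.5] rect [647.2 -15. ] [78. 74.] 87.2 pca 55.5
scene yellow_tape 442 ctr [ 672.7 -122.3] rect [ 673.4 -122.4] [76. 67.] 32.2 pca 18.9
scene red 329 ctr [459.6  -2.2] rect [462.7  -2.4] [ 19. 140.] 86.0 pca 176.0
scene blue 340 ctr [ 444.1 -117.5] rect [ 448.1 -117.8] [ 18. 139.] 85.9 pca 176.0
scene green 296 ctr [480.5  52.3] rect [485.3  51.4] [ 20. 137.] 79.8 pca 170.4
scene b_round 774 ctr [ 480.2 -301.5] rect [ 481.  -301.6] [77. 75.] 26.3 pca 164.6
scene b_bar 614 ctr [ 472.2 -395.8] rect [ 474.8 -395.9] [ 24. 142.] 86.4 pca 176.3
scene w_round 281 ctr [585.7 325.9] rect [585.3 326. ] [60. 67.] 32.3 pca 128.8
scene w_sq 434 ctr [474.5 321.9] rect [475.3 321.8] [74. 66.] 1.3 pca 9.6
scene w_bar 219 ctr [523.7 229.3] rect [532.  228.9] [135.  22.] 0.7 pca 1.7
side green_tape 353 ctr [645.7  72.8] rect [646.2  73.4] [71. 91.] 2.5 pca 90.5
side timer 462 ctr [648.7 -16.8] rect [649.2 -13.9] [70. 95.] 2.4 pca 86.4
side yellow_tape 467 ctr [ 673.1 -123.9] rect [ 673.8 -123.1] [67. 89.] 1.5 pca 88.7
side red 310 ctr [461.8  -3.8] rect [461.2  -3.4] [ 33. 141.] 85.2 pca 174.9
side blue 342 ctr [ 445.2 -118.4] rect [ 446.7 -118.4] [ 30. 140.] 85.9 pca 175.4
side green 252 ctr [481.2  51.4] rect [483.2  50.5] [ 32. 139.] 79.7 pca 169.8
side b_round 699 ctr [ 481.5 -303.7] rect [ 481.5 -302.9] [79. 78.] 3.3 pca 102.0
side b_bar 663 ctr [ 475.9 -397.8] rect [ 474.8 -397.6] [ 27. 144.] 86.3 pca 176.4Traceback (most recent call last):
  File "m.py", line 18, in <module>
    N,L,S,_=cv2.connectedComponentsWithStats(m);i=1+S[1:,4].argmax()
                                                    ~~~~~~~~~~~~~~^^
ValueError: attempt to get argmax of an empty sequence
```

Run:
```python
from h import *
c=cam('scene')
# board corners (800px scene) & obstacles rough
for n,p,z in [('whiteboard corners',[(164,305),(240,346),(320,263),(247,231)],.008),('blue',[(453,497),(563,567),(632,442),(530,388)],.008),
 ('rack',[(320,208),(412,236)],0),('bigtapes',[(279,207),(574,362)],.01),('bottle',[(455,240)],.0),('bluewhitebox',[(495,275),(552,290)],0),('puck',[(328,460)],0),('tweez',[(222,435),(280,393)],0),('oven',[(107,283),(257,160)],0)]:
    print(n,ray(c,np.array(p)*.64,z)[:,:2].round(3).tolist())
```

```text
whiteboard corners [[0.415, 0.367], [0.415, 0.19], [0.651, 0.194], [0.648, 0.371]]
blue [[0.365, -0.25], [0.355, -0.422], [0.589, -0.438], [0.598, -0.264]]
rack [[0.79, 0.296], [0.818, 0.09]]
bigtapes [[0.738, 0.362], [0.685, -0.305]]
bottle [[0.854, 0.012]]
bluewhitebox [[0.808, -0.099], [0.829, -0.206]]
puck [[0.322, -0.061]]
tweez [[0.27, 0.103], [0.379, 0.076]]
oven [[0.403, 0.503], [0.85, 0.515]]
```

```bash
cat > d.py <<'E'
# usage: d.py x y z yaw : shift (tool axes) and turn left to reach a tool-down pose, split in calls
import sys
from h import *
from scipy.spatial.transform import Rotation as Ro
def plan(x,y,z,yaw):
    s=r.get_state();p=np.array(s['tcp_pos']);R=Ro.from_euler('xyz',s['eef_rot'],degrees=True)
    g=np.array([x,y,z]);G=Ro.from_euler('xyz',[180,0,yaw],degrees=True)
    rv=(R.inv()*G).as_rotvec();n=max(1,int(np.ceil(max(np.linalg.norm(g-p)/.245,np.degrees(np.linalg.norm(rv))/42))))
    for i in range(n):
        a=R*Ro.from_rotvec(rv*i/n)
        print((a.inv().apply((g-p)/n)).round(4).tolist(),np.degrees(rv/n).round(2).tolist())
if __name__=='__main__': plan(*map(float,sys.argv[1:]))
E
python3 d.py .36 .34 .4 -60
```

```text
[0.1183, 0.1199, 0.0021] [0.03, -0.02, 20.95]
[0.1534, 0.0697, 0.002] [0.03, -0.02, 20.95]
```

```bash
python3 -m pendant '[[[0.04,0.04,0,0,0,7,1],[0.08,0.08,0,0,0,14,1],[0.118,0.12,0.002,0,0,21,1],[0.118,0.12,0.002,0,0,21,1]]]'
python3 -m pendant '[[[0.05,0.023,0,0,0,7,1],[0.1,0.046,0,0,0,14,1],[0.153,0.07,0.002,0,0,21,1],[0.153,0.07,0.002,0,0,21,1]]]'; python3 d.py .62 .0 .40 -90
```

```text
time_s: 0.55
tcp_pos: [0.2856, 0.4872, 0.4027]
eef_rot: [179.9, -0.0, -39.4]
contact_force: [-0.9, 0.5, 0.7]
gripper_width: 0.0875
gripper_force: 0.0
time_s: 0.95
tcp_pos: [0.3599, 0.3368, 0.4007]
eef_rot: [180.0, -0.0, -60.4]
contact_force: [-0.1, 0.9, 0.2]
gripper_width: 0.0877
gripper_force: 0.0
[0.2107, -0.0299, 0.0003] [0.01, -0.0, 14.8]
[0.196, -0.0827, 0.0003] [0.01, -0.0, 14.8]
```

```bash
python3 -m pendant '[[[0.05,-0.007,0,0,0,4,1],[0.1,-0.014,0,0,0,8,1],[0.15,-0.021,0,0,0,12,1],[0.21,-0.03,0,0,0,15,1],[0.21,-0.03,0,0,0,15,1]]]'
python3 -m pendant '[[[0.05,-0.021,0,0,0,4,1],[0.1,-0.042,0,0,0,8,1],[0.15,-0.063,0,0,0,12,1],[0.196,-0.083,0,0,0,14.6,1],[0.196,-0.083,0,0,0,14.6,1]]]'
python3 - <<'E'
from h import *
c,im=snap('wrist','w1');cv2.imwrite('pics/w1b.png',cv2.resize(im[:,:,::-1],(800,600)))
print(c[0],ray(c,[(0,0),(511,0),(511,383),(0,383)],.0).round(3),r.get_state()['tcp_pos'])
E
```

```text
time_s: 1.45
tcp_pos: [0.4917, 0.1699, 0.4004]
eef_rot: [180.0, -0.0, -75.3]
contact_force: [0.5, -0.0, -0.0]
gripper_width: 0.0877
gripper_force: 0.0
time_s: 1.95
tcp_pos: [0.6226, 0.002, 0.3996]
eef_rot: [179.9, -0.1, -89.9]
contact_force: [-0.8, 0.3, -0.5]
gripper_width: 0.0881
gripper_force: 0.0
[[309.39438918   0.         253.92302114]
 [  0.         309.39438918 188.91108769]
 [  0.           0.           1.        ]] [[ 0.925 -0.199  0.   ]
 [ 0.311 -0.201  0.   ]
 [ 0.157  0.398  0.   ]
 [ 1.075  0.397  0.   ]] [0.62254409 0.00212025 0.39943698]
```

View pics/w1b.png

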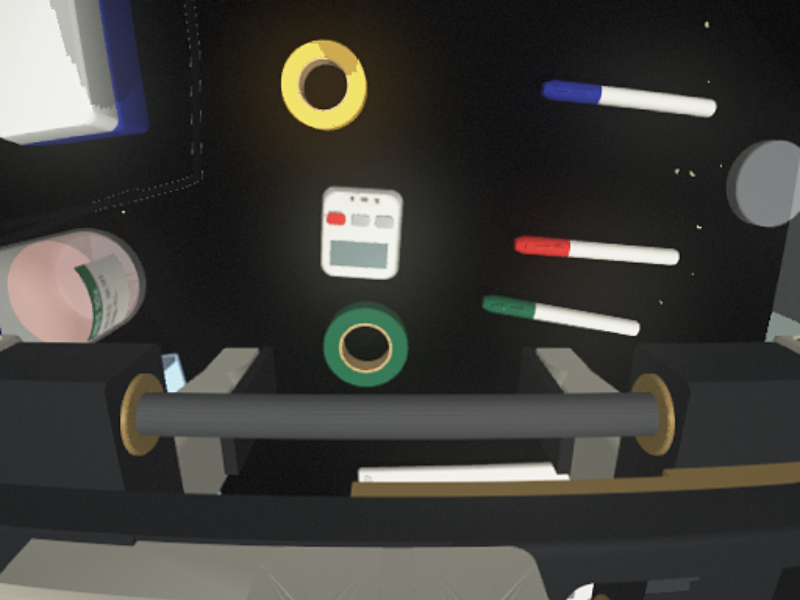

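The wrist view (800x600) shows yellow tape (324,85), timer (362,233, upright, nearly aligned), green tape (366,345), red marker (597,250), blue marker (628,98) and green marker (560,315).

Run:
```python
from h import *
c=cam('wrist');im=cv2.cvtColor(cv2.imread('pics/w1.png'),cv2.COLOR_BGR2RGB)
W=dict(yellow=(265,25,385,142,.0095),timer=(308,178,418,288,.009),green_t=(312,297,420,394,.0095),red=(500,225,700,275,.007),blue=(530,70,735,125,.007),greenm=(470,285,655,342,.007))
for k,w in W.items():
    x0,y0,x1,y1=[int(a*.64) for a in w[:4]];m=np.zeros((384,512),np.uint8)
    hsv=cv2.cvtColor(im,cv2.COLOR_RGB2HSV);v=hsv[:,:,2]; t=(v>60)&(v>0)
    if k=='yellow': t=(v>90)&(hsv[:,:,1]>60)
    m[y0:y1,x0:x1]=t[y0:y1,x0:x1]
    N,L,S,_=cv2.connectedComponentsWithStats(m);i=1+S[1:,4].argmax()
    cs,_=cv2.findContours((L==i).astype(np.uint8),cv2.RETR_EXTERNAL,cv2.CHAIN_APPROX_NONE)
    g=np.zeros_like(m);cv2.drawContours(g,cs,-1,1,-1);ys,xs=np.nonzero(g)
    P=ray(c,np.c_[xs,ys],w[4])[:,:2];rc,sz,an=cv2.minAreaRect((P*1000).astype(np.float32))
    e,V=np.linalg.eigh(np.cov(P.T));q=V[:,1]
    print(k,(P.mean(0)*1000).round(1),np.round(rc,1),np.round(sz,0),round(an,1),round(np.degrees(np.arctan2(q[1],q[0]))%180,1))
```

```text
yellow [ 673.4 -124. ] [ 673.3 -123.7] [62. 61.] 87.5 136.3
timer [648.3 -16.9] [648.4 -16.1] [71. 62.] 86.2 86.1
green_t [645.9  75. ] [645.9  75.5] [69. 74.] 0.1 82.5
red [463.7  -3.6] [461.2  -3.4] [ 15. 137.] 85.8 175.8
blue [ 448.8 -118.4] [ 447.1 -118.3] [ 14. 137.] 86.0 176.1
greenm [486.2  50.5] [484.5  50.9] [ 15. 135.] 79.9 170.0
```

```bash
python3 d.py .646 .075 .23 -90
```

```text
[-0.073, -0.0239, 0.1693] [0.08, -0.06, 0.17]
```

```bash
python3 -m pendant '[[[-0.018,-0.006,0.042,0,0,0,1],[-0.037,-0.012,0.085,0,0,0,1],[-0.055,-0.018,0.127,0,0,0,1],[-0.073,-0.024,0.169,0,0,0,1],[-0.073,-0.024,0.169,0,0,0,1]]]' 15; python3 d.py .646 .075 .182 -90
```

```text
time_s: 2.5
tcp_pos: [0.6419, 0.0802, 0.2251]
eef_rot: [179.4, -0.2, -89.5]
contact_force: [-0.6, -0.2, -1.6]
gripper_width: 0.0875
gripper_force: 0.0
[0.0051, -0.0045, 0.0431] [0.56, -0.16, 0.45]
```

```bash
python3 -m pendant '[[[0,0,0,0,0,0,1],[0,0,0,0,0,0,1]]]'; python3 d.py .646 .075 .182 -90
```

```text
time_s: 2.7
tcp_pos: [0.6446, 0.0784, 0.2336]
eef_rot: [-179.9, 0.0, -89.6]
contact_force: [0.2, 0.5, 0.9]
gripper_width: 0.0879
gripper_force: 0.0
[0.0035, -0.0013, 0.0516] [-0.14, 0.03, 0.37]
```

```bash
python3 -m pendant '[[[0.0035,-0.001,0.02,0,0,0.3,1],[0.0035,-0.001,0.036,0,0,0.3,1],[0.0035,-0.001,0.047,0,0,0.3,1],[0.0035,-0.001,0.05,0,0,0.3,1],[0.0035,-0.001,0.05,0,0,0.3,1]]]'; python3 d.py .646 .075 .182 -90
```

```text
time_s: 3.2
tcp_pos: [0.6453, 0.0744, 0.1825]
eef_rot: [-179.9, 0.0, -90.0]
contact_force: [-0.1, 0.8, -0.3]
gripper_width: 0.0877
gripper_force: 0.0
[-0.0006, -0.0007, 0.0005] [-0.05, 0.01, 0.0]
```

Accurate. Close and lift.

```bash
python3 -m pendant '[[[0,0,0,0,0,0,-1],[0,0,0,0,0,0,-1],[0,0,0,0,0,0,-1],[0,0,0,0,0,0,-1],[0,0,0,0,0,0,-1]]]' 15; python3 -m pendant '[[[0,0,-0.02,0,0,0,-1],[0,0,-0.05,0,0,0,-1],[0,0,-0.08,0,0,0,-1],[0,0,-0.08,0,0,0,-1]]]'; python3 d.py .481 -.302 .26 -90
```

```text
time_s: 3.7
tcp_pos: [0.6454, 0.0747, 0.1823]
eef_rot: [-179.9, 0.0, -90.0]
contact_force: [-1.0, 0.6, 3.8]
gripper_width: 0.0664
gripper_force: 15.0
time_s: 4.1
tcp_pos: [0.6465, 0.075, 0.2662]
eef_rot: [-179.6, 0.1, -89.9]
contact_force: [0.5, -0.3, -0.4]
gripper_width: 0.0662
gripper_force: 15.0
[0.1884, 0.083, 0.0022] [-0.19, 0.05, 0.03]
[0.1884, 0.0829, 0.0026] [-0.19, 0.05, 0.03]
```

```bash
python3 -m pendant '[[[0.038,0.016,0,0,0,0,-1],[0.078,0.034,0,0,0,0,-1],[0.118,0.052,0,0,0,0,-1],[0.158,0.07,0,0,0,0,-1],[0.188,0.083,0,0,0,0,-1]]]'; python3 -m pendant '[[[0.04,0.018,0,0,0,0,-1],[0.08,0.036,0,0,0,0,-1],[0.12,0.053,0,0,0,0,-1],[0.16,0.07,0,0,0,0,-1],[0.188,0.083,0.02,0,0,0,-1]]]';python3 -m pendant '[[[0,0,0,0,0,0,-1],[0,0,0,0,0,0,-1]]]'; python3 d.py .481 -.302 .192 -90
```

```text
time_s: 4.6
tcp_pos: [0.5604, -0.1153, 0.2611]
eef_rot: [179.9, 0.0, -90.0]
contact_force: [1.2, 0.3, 0.5]
gripper_width: 0.0663
gripper_force: 15.0
time_s: 5.1
tcp_pos: [0.4788, -0.3037, 0.2433]
eef_rot: [-179.8, -0.1, -90.0]
contact_force: [1.1, -0.4, -0.2]
gripper_width: 0.0666
gripper_force: 15.0
time_s: 5.3
tcp_pos: [0.4784, -0.3021, 0.2407]
eef_rot: [179.9, 0.0, -90.1]
contact_force: [0.0, 0.1, -0.1]
gripper_width: 0.0661
gripper_force: 15.0
[-0.0, -0.0027, 0.0487] [0.1, 0.03, -0.11]
```

```bash
python3 -m pendant '[[[0,-0.0027,0.02,0,0,0,-1],[0,-0.0027,0.035,0,0,0,-1],[0,-0.0027,0.045,0,0,0,-1],[0,-0.0027,0.0495,0,0,0,-1],[0,-0.0027,0.0495,0,0,0,-1]]]'; python3 -m pendant '[[[0,0,0,0,0,0,1],[0,0,0,0,0,0,1],[0,0,0,0,0,0,1],[0,0,0,0,0,0,1]]]'; python3 -m pendant '[[[0,0,-0.03,0,0,0,1],[0,0,-0.07,0,0,0,1],[0,0,-0.1,0,0,0,1],[0,0,-0.1,0,0,0,1]]]'; python3 d.py .6735 -.124 .24 -90
```

```text
time_s: 5.8
tcp_pos: [0.4821, -0.301, 0.1918]
eef_rot: [180.0, 0.0, -89.9]
contact_force: [0.2, -0.1, -0.4]
gripper_width: 0.0662
gripper_force: 15.0
time_s: 6.2
tcp_pos: [0.4819, -0.3015, 0.1926]
eef_rot: [-180.0, -0.0, -90.0]
contact_force: [0.2, 0.1, -0.4]
gripper_width: 0.0872
gripper_force: 0.0
time_s: 6.6
tcp_pos: [0.4832, -0.302, 0.2971]
eef_rot: [-179.6, -0.2, -90.0]
contact_force: [0.9, 0.1, -0.5]
gripper_width: 0.0877
gripper_force: 0.0
[-0.089, -0.095, 0.0291] [-0.22, -0.08, 0.02]
[-0.089, -0.0951, 0.0288] [-0.22, -0.08, 0.02]
```

```bash
python3 -m pendant '[[[-0.03,-0.032,0.01,0,0,0,1],[-0.06,-0.064,0.02,0,0,0,1],[-0.09,-0.095,0.03,0,0,0,1],[-0.12,-0.128,0.04,0,0,0,1],[-0.15,-0.158,0.05,0,0,0,1]]]'; python3 -m pendant '[[[-0.02,-0.022,0,0,0,0,1],[-0.028,-0.032,0.006,0,0,0,1],[-0.028,-0.032,0.006,0,0,0,1],[-0.028,-0.032,0.006,0,0,0,1]]]'; python3 d.py .6735 -.124 .182 -90
```

```text
time_s: 7.1
tcp_pos: [0.6409, -0.1501, 0.2414]
eef_rot: [180.0, -0.0, -90.0]
contact_force: [1.0, -0.6, 0.7]
gripper_width: 0.0877
gripper_force: 0.0
time_s: 7.5
tcp_pos: [0.6712, -0.1238, 0.2354]
eef_rot: [179.9, 0.0, -90.0]
contact_force: [-0.4, -0.3, -0.4]
gripper_width: 0.0875
gripper_force: 0.0
[0.0002, -0.0024, 0.0534] [0.09, 0.0, -0.01]
```

```bash
python3 -m pendant '[[[0,-0.0024,0.022,0,0,0,1],[0,-0.0024,0.038,0,0,0,1],[0,-0.0024,0.049,0,0,0,1],[0,-0.0024,0.053,0,0,0,1],[0,-0.0024,0.053,0,0,0,1]]]'; python3 -m pendant '[[[0,0,0,0,0,0,-1],[0,0,0,0,0,0,-1],[0,0,0,0,0,0,-1],[0,0,0,0,0,0,-1],[0,0,0,0,0,0,-1]]]'; python3 -m pendant '[[[0,0,-0.02,0,0,0,-1],[0,0,-0.05,0,0,0,-1],[0,0,-0.08,0,0,0,-1],[0,0,-0.08,0,0,0,-1]]]'; python3 d.py .586 .325 .26 -90
```

```text
time_s: 8.0
tcp_pos: [0.6738, -0.124, 0.183]
eef_rot: [180.0, -0.0, -90.0]
contact_force: [-0.2, 0.9, -0.0]
gripper_width: 0.0877
gripper_force: 0.0
time_s: 8.5
tcp_pos: [0.6744, -0.1233, 0.1836]
eef_rot: [-180.0, -0.0, -90.0]
contact_force: [-0.5, -0.4, 1.5]
gripper_width: 0.0587
gripper_force: 15.0
time_s: 8.9
tcp_pos: [0.6758, -0.1235, 0.2682]
eef_rot: [-179.6, -0.0, -89.9]
contact_force: [0.9, 0.6, -0.3]
gripper_width: 0.0584
gripper_force: 15.0
[-0.2243, 0.0447, 0.0037] [-0.22, -0.01, 0.03]
[-0.2243, 0.0448, 0.0039] [-0.22, -0.01, 0.03]
```

```bash
python3 -m pendant '[[[-0.045,0.009,0,0,0,0,-1],[-0.09,0.018,0,0,0,0,-1],[-0.135,0.027,0,0,0,0,-1],[-0.18,0.036,0,0,0,0,-1],[-0.224,0.0447,0,0,0,0,-1]]]'; python3 -m pendant '[[[-0.045,0.009,0,0,0,0,-1],[-0.09,0.018,0,0,0,0,-1],[-0.135,0.027,0,0,0,0,-1],[-0.18,0.036,0,0,0,0,-1],[-0.224,0.0447,0.02,0,0,0,-1]]]'; python3 -m pendant '[[[0,0,0,0,0,0,-1],[0,0,0,0,0,0,-1]]]'; python3 d.py .586 .325 .192 -90
```

```text
time_s: 9.4
tcp_pos: [0.6287, 0.1023, 0.2629]
eef_rot: [180.0, 0.0, -90.0]
contact_force: [1.4, 0.5, -0.5]
gripper_width: 0.0584
gripper_force: 15.0
time_s: 9.9
tcp_pos: [0.5849, 0.3272, 0.2455]
eef_rot: [-179.8, 0.2, -89.9]
contact_force: [0.6, -0.3, 0.2]
gripper_width: 0.0586
gripper_force: 15.0
time_s: 10.1
tcp_pos: [0.584, 0.3256, 0.2419]
eef_rot: [179.9, -0.1, -89.9]
contact_force: [0.5, -0.9, 0.9]
gripper_width: 0.0587
gripper_force: 15.0
[0.0005, -0.0021, 0.0499] [0.09, -0.08, 0.13]
```

```bash
python3 -m pendant '[[[0,-0.002,0.02,0,0,0,-1],[0,-0.002,0.035,0,0,0,-1],[0,-0.002,0.045,0,0,0,-1],[0,-0.002,0.05,0,0,0,-1],[0,-0.002,0.05,0,0,0,-1]]]'; python3 -m pendant '[[[0,0,0,0,0,0,1],[0,0,0,0,0,0,1],[0,0,0,0,0,0,1],[0,0,0,0,0,0,1]]]'; python3 -m pendant '[[[0,0,-0.03,0,0,0,1],[0,0,-0.07,0,0,0,1],[0,0,-0.1,0,0,0,1],[0,0,-0.1,0,0,0,1]]]'; python3 d.py .6485 -.0165 .24 -93.8
```

```text
time_s: 10.6
tcp_pos: [0.5869, 0.324, 0.1926]
eef_rot: [180.0, -0.0, -90.0]
contact_force: [0.1, 1.1, -0.3]
gripper_width: 0.0586
gripper_force: 15.0
time_s: 11.0
tcp_pos: [0.5868, 0.3247, 0.1936]
eef_rot: [-180.0, 0.0, -90.0]
contact_force: [-0.9, 0.2, -0.3]
gripper_width: 0.0843
gripper_force: 0.0
time_s: 11.4
tcp_pos: [0.588, 0.3255, 0.2989]
eef_rot: [-179.6, 0.3, -89.9]
contact_force: [0.1, 0.6, 0.6]
gripper_width: 0.0876
gripper_force: 0.0
[0.1712, -0.0299, 0.0288] [-0.19, 0.16, 1.93]
[0.17, -0.0357, 0.0291] [-0.19, 0.16, 1.93]
```

```bash
python3 -m pendant '[[[0.043,-0.0075,0.007,0,0,0.5,1],[0.086,-0.015,0.014,0,0,1,1],[0.128,-0.0225,0.021,0,0,1.5,1],[0.171,-0.03,0.029,0,0,1.9,1]]]'; python3 -m pendant '[[[0.043,-0.009,0.007,0,0,0.5,1],[0.086,-0.018,0.014,0,0,1,1],[0.128,-0.027,0.021,0,0,1.5,1],[0.17,-0.0357,0.029,0,0,1.9,1],[0.17,-0.0357,0.029,0,0,1.9,1]]]'; python3 -m pendant '[[[0,0,0,0,0,0,1],[0,0,0,0,0,0,1]]]'; python3 d.py .6485 -.0165 .182 -93.8
```

```text
time_s: 11.8
tcp_pos: [0.6168, 0.1523, 0.264]
eef_rot: [-180.0, 0.0, -91.9]
contact_force: [1.5, -0.1, 0.2]
gripper_width: 0.0873
gripper_force: 0.0
time_s: 12.3
tcp_pos: [0.6465, -0.0221, 0.2335]
eef_rot: [179.9, -0.0, -94.1]
contact_force: [-0.8, 0.7, -0.8]
gripper_width: 0.0879
gripper_force: 0.0
time_s: 12.5
tcp_pos: [0.6469, -0.0171, 0.2353]
eef_rot: [-180.0, 0.0, -93.8]
contact_force: [0.8, -0.0, -0.3]
gripper_width: 0.0875
gripper_force: 0.0
[-0.0007, -0.0016, 0.0533] [-0.01, 0.01, 0.02]
```

```bash
python3 -m pendant '[[[0,-0.0016,0.022,0,0,0,1],[0,-0.0016,0.038,0,0,0,1],[0,-0.0016,0.049,0,0,0,1],[0,-0.0016,0.053,0,0,0,1],[0,-0.0016,0.053,0,0,0,1]]]'; python3 -m pendant '[[[0,0,0,0,0,0,-1],[0,0,0,0,0,0,-1],[0,0,0,0,0,0,-1],[0,0,0,0,0,0,-1],[0,0,0,0,0,0,-1]]]'; python3 -m pendant '[[[0,0,-0.02,0,0,0,-1],[0,0,-0.05,0,0,0,-1],[0,0,-0.08,0,0,0,-1],[0,0,-0.08,0,0,0,-1],[0,0,-0.08,0,0,0,-1]]]'; python3 d.py .475 .322 .26 1.2
```

```text
time_s: 13.0
tcp_pos: [0.6484, -0.0169, 0.1819]
eef_rot: [180.0, -0.0, -93.7]
contact_force: [-0.5, 1.2, -0.5]
gripper_width: 0.0873
gripper_force: 0.0
time_s: 13.5
tcp_pos: [0.6488, -0.0177, 0.1827]
eef_rot: [-179.9, 0.0, -93.8]
contact_force: [-0.5, -0.1, 1.3]
gripper_width: 0.0597
gripper_force: 14.9
time_s: 14.0
tcp_pos: [0.6484, -0.0176, 0.2629]
eef_rot: [-179.9, 0.0, -93.8]
contact_force: [-0.7, 0.5, -1.4]
gripper_width: 0.0597
gripper_force: 14.8
[-0.1091, 0.0652, 0.001] [-0.03, -0.01, -31.67]
[-0.1271, -0.0018, 0.001] [-0.03, -0.01, -31.67]
[-0.1072, -0.0683, 0.001] [-0.03, -0.01, -31.67]
```

```bash
python3 -m pendant '[[[-0.027,0.016,0,0,0,-8,-1],[-0.055,0.033,0,0,0,-16,-1],[-0.082,0.049,0,0,0,-24,-1],[-0.109,0.065,0,0,0,-31.7,-1],[-0.109,0.065,0,0,0,-31.7,-1]]]'; python3 -m pendant '[[[-0.032,0,0,0,0,-8,-1],[-0.064,-0.001,0,0,0,-16,-1],[-0.095,-0.001,0,0,0,-24,-1],[-0.127,-0.002,0,0,0,-31.7,-1],[-0.127,-0.002,0,0,0,-31.7,-1]]]'; python3 -m pendant '[[[-0.027,-0.017,0,0,0,-8,-1],[-0.054,-0.034,0,0,0,-16,-1],[-0.08,-0.051,0,0,0,-24,-1],[-0.107,-0.068,0.01,0,0,-31.7,-1],[-0.107,-0.068,0.01,0,0,-31.7,-1]]]'; python3 -m pendant '[[[0,0,0,0,0,0,-1],[0,0,0,0,0,0,-1]]]'; python3 d.py .475 .322 .192 1.2
```

```text
time_s: 14.5
tcp_pos: [0.5891, 0.0978, 0.2609]
eef_rot: [179.9, 0.0, -61.7]
contact_force: [0.5, -0.0, -1.1]
gripper_width: 0.0596
gripper_force: 14.8
time_s: 15.0
tcp_pos: [0.5319, 0.2107, 0.2612]
eef_rot: [179.9, 0.0, -30.0]
contact_force: [0.3, 0.8, -0.0]
gripper_width: 0.0596
gripper_force: 14.8
time_s: 15.5
tcp_pos: [0.474, 0.3231, 0.2502]
eef_rot: [179.9, 0.1, 1.6]
contact_force: [0.1, -0.4, -0.7]
gripper_width: 0.0599
gripper_force: 14.8
time_s: 15.7
tcp_pos: [0.4755, 0.3206, 0.2516]
eef_rot: [179.9, 0.0, 1.2]
contact_force: [-0.3, -0.3, -0.6]
gripper_width: 0.0596
gripper_force: 14.8
[-0.0004, -0.0015, 0.0596] [0.06, 0.05, -0.03]
```

```bash
python3 -m pendant '[[[0,-0.0015,0.022,0,0,0,-1],[0,-0.0015,0.042,0,0,0,-1],[0,-0.0015,0.054,0,0,0,-1],[0,-0.0015,0.06,0,0,0,-1],[0,-0.0015,0.06,0,0,0,-1]]]'; python3 -m pendant '[[[0,0,0,0,0,0,1],[0,0,0,0,0,0,1],[0,0,0,0,0,0,1],[0,0,0,0,0,0,1]]]'; python3 -m pendant '[[[0,0,-0.03,0,0,0,1],[0,0,-0.07,0,0,0,1],[0,0,-0.1,0,0,0,1],[0,0,-0.1,0,0,0,-0.3]]]'; python3 d.py .447 -.1185 .24 -4
```

```text
time_s: 16.2
tcp_pos: [0.4755, 0.3224, 0.1918]
eef_rot: [179.9, 0.0, 1.2]
contact_force: [0.2, -0.6, -1.1]
gripper_width: 0.0598
gripper_force: 14.8
time_s: 16.6
tcp_pos: [0.4753, 0.3231, 0.1927]
eef_rot: [-180.0, -0.0, 1.3]
contact_force: [0.5, -1.2, 0.2]
gripper_width: 0.0849
gripper_force: 0.0
time_s: 17.0
tcp_pos: [0.4762, 0.324, 0.2972]
eef_rot: [-179.7, -0.3, 1.4]
contact_force: [0.3, -0.1, -0.4]
gripper_width: 0.0836
gripper_force: 0.0
[-0.02, 0.221, 0.0272] [-0.18, -0.16, 2.68]
[-0.0096, 0.2216, 0.0279] [-0.18, -0.16, 2.68]
```

```bash
python3 -m pendant '[[[-0.004,0.045,0.005,0,0,0.6,-0.3],[-0.008,0.09,0.01,0,0,1.2,-0.3],[-0.012,0.135,0.015,0,0,1.8,-0.3],[-0.016,0.18,0.02,0,0,2.4,-0.3],[-0.02,0.221,0.027,0,0,2.7,-0.3]]]'; python3 -m pendant '[[[-0.002,0.045,0.005,0,0,0.6,-0.3],[-0.004,0.09,0.01,0,0,1.2,-0.3],[-0.006,0.135,0.015,0,0,1.8,-0.3],[-0.008,0.18,0.02,0,0,2.4,-0.3],[-0.0096,0.2216,0.028,0,0,2.7,-0.3]]]'; python3 -m pendant '[[[0,0,0,0,0,0,-0.3],[0,0,0,0,0,0,-0.3],[0,0,0,0,0,0,-0.3]]]'; python3 d.py .447 -.1185 .182 -4
```

```text
time_s: 17.5
tcp_pos: [0.4596, 0.0997, 0.2651]
eef_rot: [-180.0, -0.0, -1.4]
contact_force: [1.2, -0.3, -0.0]
gripper_width: 0.0449
gripper_force: 0.0
time_s: 18.0
tcp_pos: [0.4448, -0.1216, 0.2373]
eef_rot: [-180.0, -0.1, -4.1]
contact_force: [1.5, -0.3, -0.2]
gripper_width: 0.0306
gripper_force: 0.0
time_s: 18.3
tcp_pos: [0.4454, -0.1194, 0.2372]
eef_rot: [-180.0, -0.0, -4.1]
contact_force: [-0.5, 0.3, 0.3]
gripper_width: 0.0304
gripper_force: 0.0
[0.0015, -0.001, 0.0552] [-0.0, -0.02, -0.08]
```

```bash
python3 -m pendant '[[[0.0015,-0.001,0.022,0,0,0,-0.3],[0.0015,-0.001,0.04,0,0,0,-0.3],[0.0015,-0.001,0.051,0,0,0,-0.3],[0.0015,-0.001,0.055,0,0,0,-0.3],[0.0015,-0.001,0.055,0,0,0,-0.3]]]' 10; python3 -m pendant '[[[0,0,0,0,0,0,-1],[0,0,0,0,0,0,-1],[0,0,0,0,0,0,-1],[0,0,0,0,0,0,-1]]]'; python3 -m pendant '[[[0,0,-0.02,0,0,0,-1],[0,0,-0.05,0,0,0,-1],[0,0,-0.08,0,0,0,-1],[0,0,-0.08,0,0,0,-1],[0,0,-0.08,0,0,0,-1]]]'; python3 d.py .532 .2285 .26 1.2
```

```text
time_s: 18.8
tcp_pos: [0.4471, -0.1179, 0.182]
eef_rot: [180.0, 0.0, -4.0]
contact_force: [0.3, -0.3, 0.2]
gripper_width: 0.0304
gripper_force: 0.0
time_s: 19.2
tcp_pos: [0.4471, -0.1188, 0.1827]
eef_rot: [-180.0, -0.1, -4.1]
contact_force: [-1.0, 3.1, 5.6]
gripper_width: 0.0134
gripper_force: 10.0
time_s: 19.7
tcp_pos: [0.4468, -0.119, 0.2628]
eef_rot: [-180.0, -0.1, -4.1]
contact_force: [0.3, -0.5, -0.4]
gripper_width: 0.0137
gripper_force: 10.0
[0.03, -0.1764, 0.0016] [-0.02, -0.06, -2.66]
[0.0382, -0.1748, 0.0015] [-0.02, -0.06, -2.66]
```

```bash
python3 -m pendant '[[[0.0075,-0.044,0,0,0,-0.7,-1],[0.015,-0.088,0,0,0,-1.4,-1],[0.0225,-0.132,0,0,0,-2,-1],[0.03,-0.1764,0,0,0,-2.7,-1]]]'; python3 -m pendant '[[[0.0095,-0.044,0,0,0,-0.7,-1],[0.019,-0.088,0,0,0,-1.4,-1],[0.0285,-0.132,0,0,0,-2,-1],[0.038,-0.175,0.01,0,0,-2.7,-1],[0.038,-0.175,0.01,0,0,-2.7,-1]]]'; python3 -m pendant '[[[0,0,0,0,0,0,-1],[0,0,0,0,0,0,-1],[0,0,0,0,0,0,-1]]]'; python3 d.py .532 .2285 .192 1.2
python3 - <<'E'
from h import *
c,im=snap('wrist','w2');cv2.imwrite('pics/w2b.png',cv2.resize(im[:,:,::-1],(800,600)))
E
```

```text
time_s: 20.1
tcp_pos: [0.489, 0.0562, 0.261]
eef_rot: [180.0, 0.1, -1.4]
contact_force: [1.8, 0.2, 0.6]
gripper_width: 0.0136
gripper_force: 10.0
time_s: 20.6
tcp_pos: [0.5322, 0.2331, 0.2494]
eef_rot: [179.9, 0.1, 1.5]
contact_force: [-0.4, -1.0, -0.3]
gripper_width: 0.0137
gripper_force: 10.0
time_s: 20.9
tcp_pos: [0.5313, 0.2278, 0.252]
eef_rot: [180.0, 0.0, 1.2]
contact_force: [-0.3, 0.3, 0.4]
gripper_width: 0.0134
gripper_force: 10.0
[0.0007, -0.0007, 0.06] [0.02, 0.03, 0.04]
```

View pics/w2b.png

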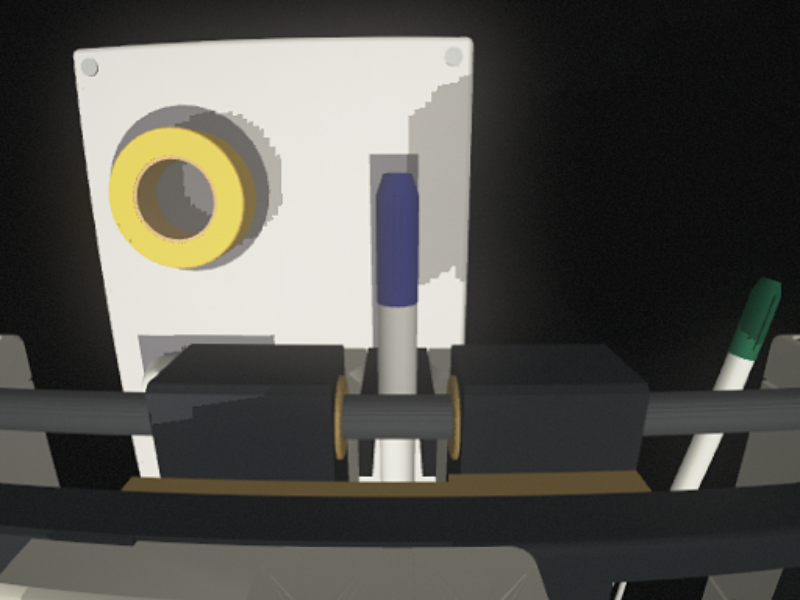

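The picture shows the blue marker held over the bar at (395,270), in line with it. The yellow tape sits on its round outline at (180,195), allowing for parallax.

```bash
python3 -m pendant '[[[0.0007,-0.0007,0.022,0,0,0,-1],[0.0007,-0.0007,0.042,0,0,0,-1],[0.0007,-0.0007,0.055,0,0,0,-1],[0.0007,-0.0007,0.0605,0,0,0,-1],[0.0007,-0.0007,0.0605,0,0,0,-1]]]'; python3 -m pendant '[[[0,0,0,0,0,0,-0.7],[0,0,0,0,0,0,-0.3],[0,0,0,0,0,0,-0.3]]]'; python3 -m pendant '[[[0,0,-0.03,0,0,0,-0.3],[0,0,-0.07,0,0,0,-0.3],[0,0,-0.1,0,0,0,-0.3],[0,0,-0.1,0,0,0,-0.3]]]'; python3 d.py .461 -.0035 .24 -4.2
```

```text
time_s: 21.45
tcp_pos: [0.5324, 0.2293, 0.1915]
eef_rot: [180.0, 0.0, 1.3]
contact_force: [0.5, -0.0, -0.1]
gripper_width: 0.0137
gripper_force: 10.0
time_s: 21.75
tcp_pos: [0.5325, 0.2298, 0.1923]
eef_rot: [-180.0, -0.1, 1.3]
contact_force: [-0.5, 0.1, -0.4]
gripper_width: 0.0244
gripper_force: 0.0
time_s: 22.15
tcp_pos: [0.5335, 0.2306, 0.2969]
eef_rot: [-179.7, -0.4, 1.4]
contact_force: [0.2, -0.3, 0.5]
gripper_width: 0.0308
gripper_force: 0.0
[-0.0392, 0.1163, 0.0276] [-0.15, -0.2, 2.78]
[-0.0335, 0.118, 0.028] [-0.15, -0.2, 2.78]
```

```bash
python3 -m pendant '[[[-0.013,0.039,0,0,0,0.9,-0.3],[-0.026,0.078,0,0,0,1.8,-0.3],[-0.039,0.116,0,0,0,2.8,-0.3]]]'; python3 -m pendant '[[[-0.011,0.039,0,0,0,0.9,-0.3],[-0.022,0.078,0.02,0,0,1.8,-0.3],[-0.0335,0.118,0.05,0,0,2.8,-0.3],[-0.0335,0.118,0.05,0,0,2.8,-0.3],[-0.0335,0.118,0.05,0,0,2.8,-0.3]]]'; python3 -m pendant '[[[0,0,0,0,0,0,-0.3],[0,0,0,0,0,0,-0.3],[0,0,0,0,0,0,-0.3]]]';python3 d.py .461 -.0035 .182 -4.2
```

```text
time_s: 22.45
tcp_pos: [0.4951, 0.1117, 0.2915]
eef_rot: [-180.0, 0.0, -1.5]
contact_force: [0.0, -0.5, 0.9]
gripper_width: 0.0308
gripper_force: 0.0
time_s: 22.95
tcp_pos: [0.4588, -0.0053, 0.2411]
eef_rot: [180.0, 0.1, -4.4]
contact_force: [0.5, 1.0, -0.4]
gripper_width: 0.0308
gripper_force: 0.0
time_s: 23.25
tcp_pos: [0.4599, -0.0035, 0.2421]
eef_rot: [-180.0, -0.1, -4.2]
contact_force: [-0.2, 0.6, 0.2]
gripper_width: 0.0309
gripper_force: 0.0
[0.0011, -0.0, 0.0601] [-0.03, -0.06, -0.02]
```

```bash
python3 -m pendant '[[[0.001,0,0.022,0,0,0,-0.3],[0.001,0,0.042,0,0,0,-0.3],[0.001,0,0.055,0,0,0,-0.3],[0.001,0,0.06,0,0,0,-0.3],[0.001,0,0.06,0,0,0,-0.3]]]' 10; python3 -m pendant '[[[0,0,0,0,0,0,-1],[0,0,0,0,0,0,-1],[0,0,0,0,0,0,-1],[0,0,0,0,0,0,-1]]]'; python3 -m pendant '[[[0,0,-0.02,0,0,0,-1],[0,0,-0.05,0,0,0,-1],[0,0,-0.08,0,0,0,-1],[0,0,-0.08,0,0,0,-1],[0,0,-0.08,0,0,0,-1]]]'; python3 d.py .475 -.3967 .26 -3.7
```

```text
time_s: 23.75
tcp_pos: [0.4604, -0.004, 0.1813]
eef_rot: [180.0, 0.1, -4.3]
contact_force: [-0.3, -1.0, -0.2]
gripper_width: 0.0309
gripper_force: 0.0
time_s: 24.15
tcp_pos: [0.4607, -0.0042, 0.1823]
eef_rot: [-180.0, -0.1, -4.3]
contact_force: [-1.2, 1.7, 6.6]
gripper_width: 0.0138
gripper_force: 10.0
time_s: 24.65
tcp_pos: [0.4603, -0.0044, 0.2623]
eef_rot: [-179.9, -0.1, -4.3]
contact_force: [0.2, 0.7, -0.5]
gripper_width: 0.0132
gripper_force: 10.0
[0.0221, 0.195, 0.001] [-0.03, -0.05, -0.3]
[0.021, 0.1952, 0.0011] [-0.03, -0.05, -0.3]
```

```bash
python3 -m pendant '[[[0.0055,0.049,0,0,0,0,-1],[0.011,0.098,0,0,0,0,-1],[0.0165,0.147,0,0,0,0,-1],[0.022,0.195,0,0,0,-0.3,-1]]]'; python3 -m pendant '[[[0.005,0.049,0,0,0,0,-1],[0.0105,0.098,0,0,0,0,-1],[0.016,0.147,0,0,0,0,-1],[0.021,0.195,0.01,0,0,-0.3,-1],[0.021,0.195,0.01,0,0,-0.3,-1]]]'; python3 -m pendant '[[[0,0,0,0,0,0,-1],[0,0,0,0,0,0,-1],[0,0,0,0,0,0,-1]]]'; python3 d.py .475 -.3967 .192 -3.7
python3 - <<'E'
from h import *
c,im=snap('wrist','w3');cv2.imwrite('pics/w3b.png',cv2.resize(im[:,:,::-1],(800,600)))
E
```

```text
time_s: 25.05
tcp_pos: [0.4671, -0.2022, 0.2605]
eef_rot: [-180.0, 0.1, -4.0]
contact_force: [2.0, 0.2, 0.4]
gripper_width: 0.0137
gripper_force: 10.0
time_s: 25.55
tcp_pos: [0.4738, -0.401, 0.248]
eef_rot: [-179.9, 0.2, -4.0]
contact_force: [-0.9, 1.3, -1.2]
gripper_width: 0.0137
gripper_force: 10.0
time_s: 25.85
tcp_pos: [0.4752, -0.3953, 0.2516]
eef_rot: [-180.0, 0.0, -3.6]
contact_force: [0.1, -0.1, 0.1]
gripper_width: 0.0135
gripper_force: 10.0
[-0.0001, 0.0014, 0.0596] [-0.01, 0.01, 0.09]
```

View pics/w3b.png

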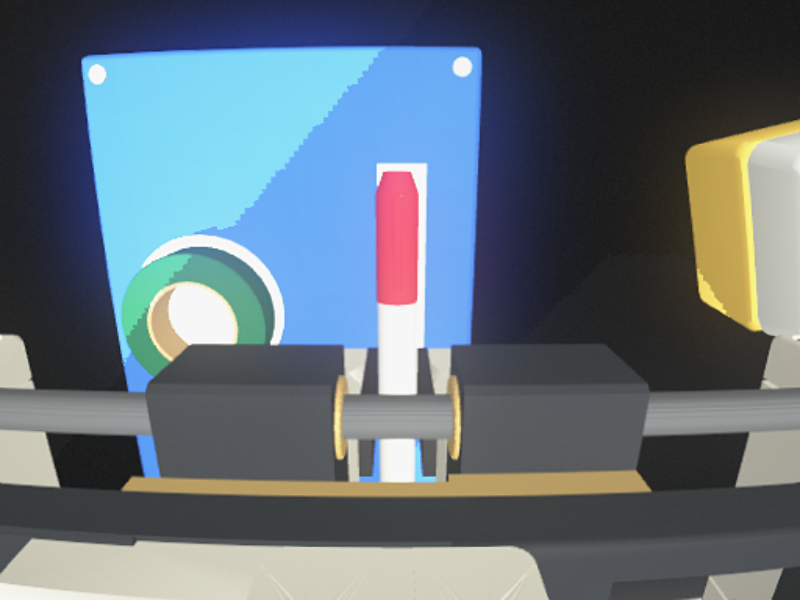

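The red marker is over the white bar at (397,270), a few px left of the bar, and the green tape sits on its outline. A sponge or box stands to the right at (745,230), so I check its clearance.

Run:
```python
from h import *
c=cam('scene');print(ray(c,np.array([(683,540),(778,572),(692,485),(790,510)])*.64,0).round(3)[:2],ray(c,np.array([(695,483)])*.64,.06).round(3))
c=cam('wrist');im=cv2.imread('pics/w3.png')[:,:,::-1]
print(ray(c,np.array([(705,300),(755,333)])*.64,0).round(3), 'bar end corners',ray(c,np.array([(377,164),(427,164)])*.64,.008).round(4),'tip',ray(c,np.array([(397,171)])*.64,.0675).round(4))
c2=cam('wrist');w=cv2.imread('pics/w2.png')
```

```text
[[ 0.482 -0.55   0.   ]
 [ 0.505 -0.673  0.   ]] [[ 0.535 -0.532  0.06 ]]
[[ 0.469 -0.554  0.   ]
 [ 0.448 -0.586  0.   ]] bar end corners [[ 0.5453 -0.3903  0.008 ]
 [ 0.5439 -0.4127  0.008 ]] tip [[ 0.543  -0.3991  0.0675]]
```

```bash
python3 -m pendant '[[[-0.001,0.0014,0.022,0,0,0,-1],[-0.001,0.0014,0.042,0,0,0,-1],[-0.001,0.0014,0.055,0,0,0,-1],[-0.001,0.0014,0.0595,0,0,0,-1],[-0.001,0.0014,0.0605,0,0,0,-1]]]'; python3 -m pendant '[[[0,0,0,0,0,0,-0.7],[0,0,0,0,0,0,-0.3],[0,0,0,0,0,0,-0.3]]]'; python3 -m pendant '[[[0,0,-0.03,0,0,0,-0.3],[0,0,-0.07,0,0,0,-0.3],[0,0,-0.12,0,0,0,-0.3],[0,0,-0.17,0,0,0,-0.3],[-0.02,0,-0.2,0,0,0,-0.3]]]'; python3 d.py .36 .0 .42 -3.7
python3 - <<'E'
from h import *
for n in ('scene','side'):
    c,im=snap(n,n+'9');cv2.imwrite(f'pics/{n}9b.png',cv2.resize(im[:,:,::-1],(800,600)))
c,im=snap('wrist','w4')
E
```

```text
time_s: 26.4
tcp_pos: [0.4742, -0.3974, 0.191]
eef_rot: [-180.0, 0.0, -3.6]
contact_force: [-1.0, -0.2, 0.2]
gripper_width: 0.0134
gripper_force: 10.0
time_s: 26.7
tcp_pos: [0.4742, -0.3979, 0.1919]
eef_rot: [180.0, -0.1, -3.7]
contact_force: [0.4, 0.6, -1.1]
gripper_width: 0.0245
gripper_force: 0.0
time_s: 27.2
tcp_pos: [0.4554, -0.397, 0.396]
eef_rot: [179.8, -0.3, -3.6]
contact_force: [-0.4, -0.5, -0.3]
gripper_width: 0.0305
gripper_force: 0.0
[-0.0601, -0.195, -0.013] [0.09, -0.15, 0.04]
[-0.0602, -0.195, -0.0125] [0.09, -0.15, 0.04]
```

View pics/scene9b.png

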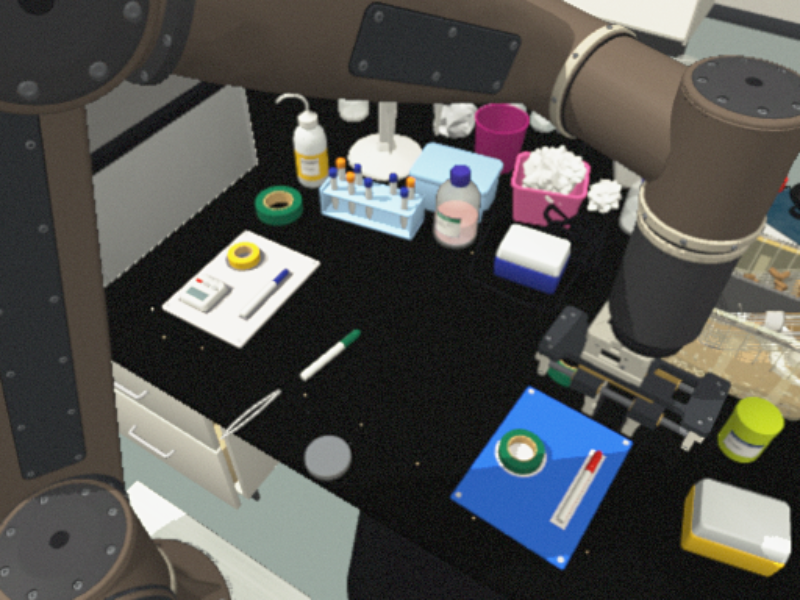

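View pics/side9b.png

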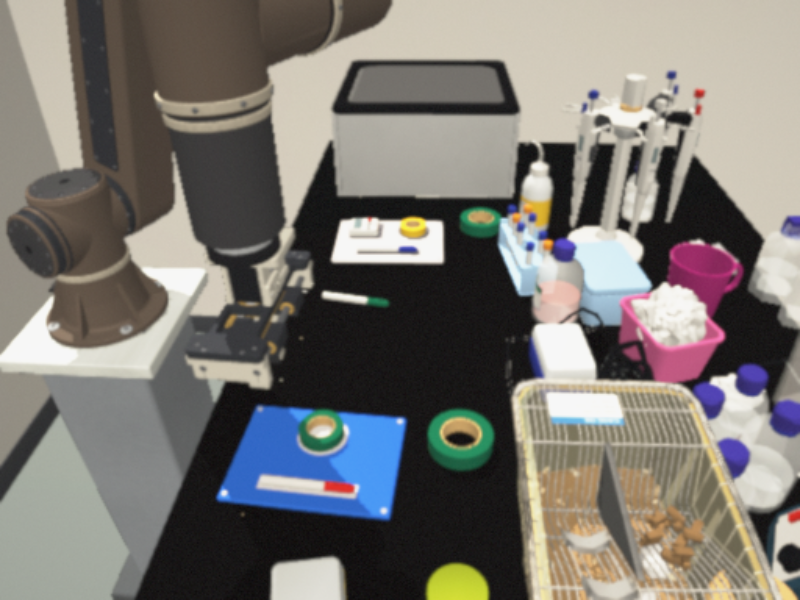

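Everything sits on its outline in both views and the green marker is untouched. I confirm this with numbers from the scene picture.

```bash
python3 - <<'E'
from h import *
c=cam('scene');im=cv2.imread('pics/scene9.png')[:,:,::-1].copy();hsv=cv2.cvtColor(im,cv2.COLOR_RGB2HSV).astype(int);h,s,v=hsv[...,0],hsv[...,1],hsv[...,2]
def f(k,w,m,z,t):
    x0,y0,x1,y1=[int(a*.64) for a in w];M=np.zeros((384,512),np.uint8);M[y0:y1,x0:x1]=m[y0:y1,x0:x1]
    N,L,S,_=cv2.connectedComponentsWithStats(M);i=1+S[1:,4].argmax()
    cs,_=cv2.findContours((L==i).astype(np.uint8),0,1);g=M*0;cv2.drawContours(g,cs,-1,1,-1);ys,xs=np.nonzero(g)
    P=ray(c,np.c_[xs,ys],z)[:,:2];rc,sz,a=cv2.minAreaRect((P*1000).astype(np.float32));print(k,(P.mean(0)*1000).round(1),np.round(rc,1),np.round(sz),round(a,1),'want',t)
f('green tape',(490,420,555,485),(h>40)&(h<95)&(s>80),.0175,'481 -302')
f('yellow',(215,235,272,280),(h>15)&(h<40)&(s>80),.0175,'586 325')
f('red cap',(575,445,612,480),((h<10)|(h>170))&(s>100),.015,'')
f('blue cap',(262,262,298,298),(h>100)&(h<135)&(s>80),.015,'')
f('green marker',(290,322,368,386),v>60,.007,'480.5 52.3 / rect 485.3 51.4')
# timer red button & display for offset; top-face corners
E
python3 - <<'E'
import cv2
im=cv2.imread('pics/scene9.png')[145:225,100:210];cv2.imwrite('pics/crop9.png',cv2.resize(im,(770,560),interpolation=cv2.INTER_CUBIC))
E
```

```text
green tape [ 480.  -301.1] [ 480.5 -299.8] [74. 65.] 1.3 want 481 -302
yellow [583.4 323.4] [582.9 324. ] [75. 62.] 39.6 want 586 325
red cap [ 521.5 -399.9] [ 522.5 -399.8] [12. 38.] 86.4 want 
blue cap [578.9 231. ] [578.6 231.1] [35. 10.] 1.0 want 
green marker [480.7  52.2] [485.3  51.6] [ 21. 137.] 80.3 want 480.5 52.3 / rect 485.3 51.4
```

View pics/crop9.png

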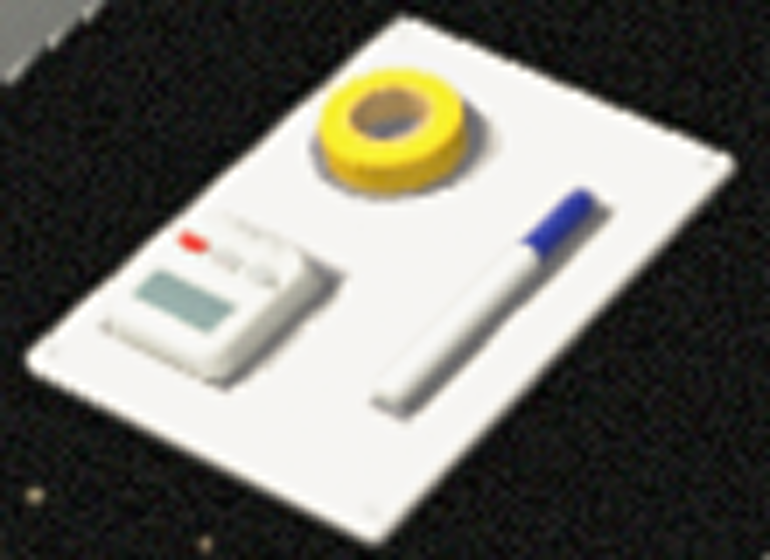

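The crop shows the yellow tape, timer (display up) and blue marker all on their outlines and in line with the board. Handing in.

```bash
python3 -c "
from plant import r
print(r.close_job())"
```

```text
the job is handed in; nothing more can be done
None
```

Both kits are laid out and the job was handed in at about 27 s of robot time; the final pictures show all five things on their outlines, the timer display up and the green marker where it lay. The judge gave no verdict on screen.

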